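# Close the clay extruder with its bayonet cap

## Task

Close the clay extruder that stands mouth-up on the table with its bayonet cap, the one with two lugs at its foot: lower the cap so that the lugs go down through the two slots in the mouth, then twist it clockwise (seen from above) to the stop and let go. Leave the plain plug without lugs where it is.

Things in the scene. Friction and masses are not known exactly. Their poses are not given: they have to be found in the camera images.
- lug_cap_grip (a point): Centre of the wooden handle bar (60x16x24 mm) of the loose bayonet cap, 56 mm above its underside; cap 68 mm tall, aluminium, ~150 g. Foot: round plug 50 mm dia, 28 tall; its lowest 10 mm carry two opposite lugs 16 wide, 80 mm over both. Neck 14 mm dia between plug and bar (28 to 44 mm up). x axis: along the bar and the lugs; z up. A half turn changes nothing.
- extruder_mouth (a point): Centre of the mouth at the rim's top face, 100 mm above the table. Hole 58 mm dia in an 8 mm flange; two opposite slots run out from it to 46 mm from the axis, open 26 degrees to either side of their centre line. x axis: through the middle of both slots; z up. Half-turn symmetric. The seated cap rests on a floor 24 mm below: its handle centre is then 32 mm above this point.
- extruder: The clay extruder: upright aluminium barrel, 104 mm outer dia, on a round plywood board of 150 mm, fixed to the table. Origin: board's underside; axes as at the mouth. Under the flange is a gallery 16 mm high, 46 mm in radius, where the lugs turn freely: clockwise (from above) to stops 60 degrees from the slots, the other way blocked after about 12 degrees.
- plain_plug_grip (a point): Centre of the handle bar of the plain plug, 56 mm above its underside: same plug and handle as the bayonet cap but without lugs. Loose on the table, to be left where it is. Which of the two stands left and which right changes.
There are look-alikes about, which are no part of the job. Leave any pink look-alike of the part that bears lug_cap_grip alone.

How it is judged:
By the outcome, as a careful person would: the job done as asked, in the order asked, and still so for the second after the job is handed in, with the robot touching nothing.
It also fails if it takes over 43 s, if anything falls off the work surface, if the arm or the gripper's body presses on something with over 40 N, if the wrist force passes 120 N, or if a joint passes its speed limit or range.

## Robot

A 6-joint arm with a two-finger parallel gripper is mounted at the origin on a cart in front of the work surface, level with it; the furniture and walls round the work are solid. World frame = base frame: x ahead of the robot, y to its left, z up, the work surface at z = 0. Lengths are in mm, angles in rad, forces in N, time in s.
With the tool pointing down it reaches from about 275 to 750 mm from the base axis. Payload 10.2 kg.
Tool frame: the origin (TCP) lies at the very end of the fingers, on their centre line; the grasp point (between the pads) lies 19 mm behind it (ctrl.grip_depth is the distance from the TCP to the grasp point, in mm); z points along the fingers, x is the direction in which the jaws open and shut, and the axes are right-handed (so a half turn about z gives the same grasp; the last joint's range is limited). The gripper opens to 85 mm and grips with 20 to 120 N. Pads are 22 mm wide; open, the fingers measure 114 mm over their backs; the gripper's body (76 mm by 85 mm) begins 54 mm behind the grasp point. The pads swing forward as they close: fully open they stand 13 mm farther back than shut.
Start: joints at [0.972, 0.313, 1.498, -0, 1.331, -0.223], TCP at [192.697, 488.364, 231.294] pointing down, gripper open.
Joint ranges: [-2.94, 2.94], [-0.97, 2.17], [0.19, 2.56], [-1.23, 4.37], [0.02, 3.11], [-2.88, 2.88]. Speed limits (rad/s): [2.39, 2.39, 3.01, 3.14, 3.14, 3.14].

## Interface

Orientations are given as a unit quaternion [w, x, y, z].
In Python, from rig import ctrl gives the robot as it stands.
- The arm moves only by the tool play_rows, never from a script. Its argument "motion" is a list of rows, each a list of 2 entries, a list of its own where there are three numbers: the shift along the tool's x, y, z in mm, then the turn, a rotation vector about the tool's x, y, z in degrees. A call has 1 to 20 rows; each row shifts and turns the commanded pose from where the row before left it, along the tool's axes as they then stand; what a row does not reach is not made up. A row lasts 1/12 s, in which the tool goes at most 41.7 mm and 7.16 degrees, less where a joint would pass 70% of its speed; a pose out of reach is approached as far as the arm can. A call with a gripper value outside its range is refused whole. "fingers" is the finger opening in mm, from 0 to 85.4, set as the call begins (left out, the last holds). The fingers move at their own pace and stop on an object; "squeeze" is the grip in N (left out, the last holds). Time passes only in rows, so rows that do not move let the fingers close. It gives the time, the measured TCP pose, the force and the opening at its end, in the units of the state.
- ctrl.sense(): the state, without advancing time (a new reading comes with each control period).
- ctrl.capture(name): name is "side" or "top"; returns the picture (420x560x3 uint8, red, green, blue); there is no depth.
- ctrl.get_calibration(name): a dict with "K" (3x3 intrinsics, pixels), "k1" (the pictures are not rectified: a ray, as slopes to the right and down, at radius r is drawn at 1 + k1 r^2 times it, then the intrinsics apply), "R" (3x3) and "t" (3): a world point X has camera coordinates R X + t. Camera axes: x right, y down, z forward; pixel columns grow to the right and rows downward; lengths in mm; the calibration is good to about 2 mm. A picture is of the moment at which its call begins. get_calibration takes no time and is no camera call.
- ctrl.finish_job(): hands the job in, once; it reports no verdict.
Trained networks look in the newest picture that a camera, given by its name, has taken for a name from the list of things; names that differ only in an ending like _2 or _b are one class to them, and where a whole thing is asked for, a point or a joint stands for the part that bears it (a point fixed in the world has none). Each returns a list of dicts, best first, with "p" (0 to 1); they miss things now and then, are a little off and sometimes report something else, mostly with a low value. They report only what shows in the picture. A call takes as long as a camera call. They do not tell look-alikes from the thing itself.
- ctrl.spot_in(camera, name): "position" ([column, row] as shares, 0 to 1, of the picture: columns of its width, rows of its height, amid what is visible of it).
The state is a dict: "time_s": time; "joints": joint angles; "dq": joint speeds; "tau": joint torques, N m; "eef_pos": TCP position; "ee_rot": TCP orientation; "force": force on the tool from outside, world axes, zero at the start; "wrist_torque": the same for the moment, N m; "grip_width": opening from 0.0 (shut) to 1.0 (fully open).
Only numpy, scipy, OpenCV 4.12 (cv2) and the standard library are available. Lean on these libraries where they do the work, as an engineer would, in place of code of your own. Each camera call takes 0.05 s, during which the arm holds its last target. There are 200 camera calls.

## Working session

There is one attempt and no reset: what is moved stays moved. The work goes in short steps, Python scripts to look and compute and a tool call to move; the robot and the scene stay as the last step left them, time stands still between calls to the robot, and variables do not carry over. Pictures are saved under pics/ and viewed, about 8 in all and at most 12, crops included, and the job is handed in when it is done.

Besides the shell and the picture viewer there is one more tool, called after "Request:" as name([rows], argument=value, ...), one row to a line, values as JSON. play_rows: Moves the arm, as the interface text tells. Its arguments: {"type":"object","properties":{"motion":{"type":"array"},"fingers":{"type":"number"},"squeeze":{"type":"number"}},"required":["motion"]}

```bash
mkdir -p pics; cat > h.py <<'E'
import numpy as np, cv2
from rig import ctrl
def ray(cam,px):
    c=ctrl.get_calibration(cam);K=np.array(c["K"]);R=np.array(c["R"]);t=np.array(c["t"]).ravel()
    p=cv2.undistortPoints(np.array([[px]],float),K,np.array([c["k1"],0,0,0,0.]))[0,0]
    return -R.T@t, R.T@np.array([p[0],p[1],1])
def onz(cam,px,z):
    o,d=ray(cam,px); return o+d*(z-o[2])/d[2]
def tri(p1,p2):
    (o,d),(q,e)=ray("top",p1),ray("side",p2)
    s=np.linalg.lstsq(np.c_[d,-e],q-o,rcond=None)[0]
    a,b=o+s[0]*d,q+s[1]*e
    return (a+b)/2,np.linalg.norm(a-b)
def proj(cam,X):
    c=ctrl.get_calibration(cam);R=np.array(c["R"],float);t=np.array(c["t"],float).ravel()
    return cv2.projectPoints(np.array(X,float).reshape(-1,1,3),cv2.Rodrigues(R)[0],t,np.array(c["K"],float),np.array([c["k1"],0,0,0,0.]))[0][:,0]
def snap(cam,name):
    im=ctrl.capture(cam); cv2.imwrite(f"pics/{name}.png",cv2.cvtColor(im,cv2.COLOR_RGB2BGR)); return im
E
python3 - <<'E'
from h import *
a=snap("top","t0");b=snap("side","s0")
for c in("top","side"):
    for n in("lug_cap_grip","extruder_mouth","plain_plug_grip"):
        for r in ctrl.spot_in(c,n)[:4]:
            p=np.array(r["position"])*[560,420]
            print(c,n,p.round(1),round(r["p"],2),onz(c,p,100 if 'mouth' in n else 56).round(0))
    print(ray(c,(280,210)))
E
```

```text
top lug_cap_grip [406.6 230.4] 0.88 [ 466. -409.   56.]
top lug_cap_grip [366.9 225.2] 0.77 [ 484. -290.   56.]
top lug_cap_grip [330.4 231.1] 0.75 [ 469. -179.   56.]
top lug_cap_grip [327.9 196.9] 0.71 [ 574. -174.   56.]
top extruder_mouth [261.1 204.1] 0.78 [554.  28. 100.]
top plain_plug_grip [169.3 216.1] 0.56 [527. 314.  56.]
(array([ 466.11656701,  -59.92624362, 1424.85977599]), array([ 0.05200723,  0.02423855, -0.99836379]))
side lug_cap_grip [361.3 281.7] 0.88 [ 457. -303.   56.]
side lug_cap_grip [408.9 308.7] 0.77 [ 448. -422.   56.]
side lug_cap_grip [314.5 262.3] 0.74 [ 448. -186.   56.]
side lug_cap_grip [334.5 228.6] 0.57 [ 562. -184.   56.]
side extruder_mouth [257.  197.9] 0.67 [515.  14. 100.]
side plain_plug_grip [167.7 171.6] 0.73 [499. 301.  56.]
(array([ -49.54497356, -368.73980362,  884.95567553]), array([ 0.55285069,  0.30931382, -0.77374637]))
```

View pics/t0.png

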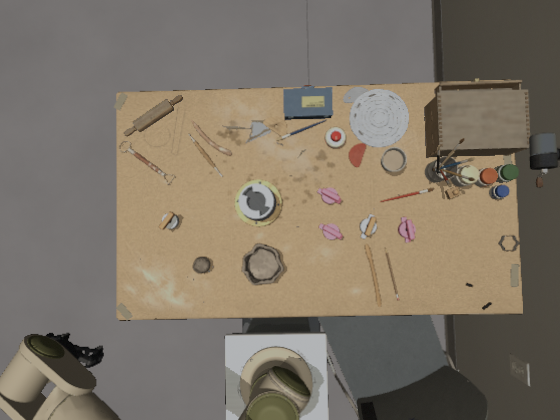

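View pics/s0.png

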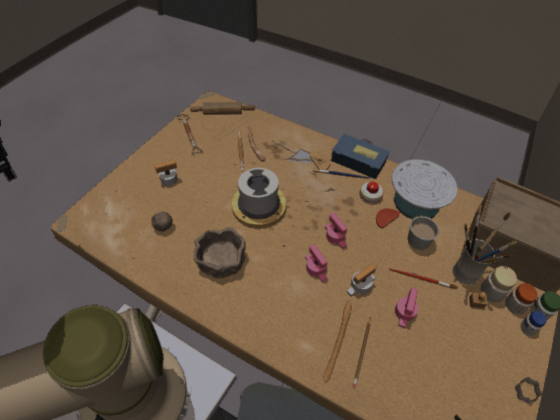

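The real cap is at top (368,227) / side (362,280) beside three pink look-alikes. The plain plug is at top (170,220) and the mouth at top (257,203). Next I'll take enlarged crops.

```bash
python3 - <<'E'
import cv2,numpy as np
t=cv2.imread('pics/t0.png');s=cv2.imread('pics/s0.png')
def c(im,x,y,w=50,h=37): return cv2.resize(im[y-h//2:y-h//2+h,x-w//2:x-w//2+w],(400,296),interpolation=cv2.INTER_CUBIC)
cv2.imwrite('pics/c0.png',np.vstack([np.hstack([c(t,368,227),c(t,257,203)]),np.hstack([c(s,362,280),c(s,258,184)])]))
E
python3 - <<'E'
from h import *
print(tri((366.9,225.2),(361.3,281.7)),tri((261.1,204.1),(257,197.9)),tri((257,202),(258,183)))
E
```

```text
(array([ 485.29416645, -298.33942679,    9.06849213]), np.float64(1.3295391866834705)) (array([555.12450564,  35.30698493,  47.77195698]), np.float64(9.134630843134811)) (array([560.94718538,  40.10604788,  97.66443204]), np.float64(0.31967213888400536))
```

View pics/c0.png

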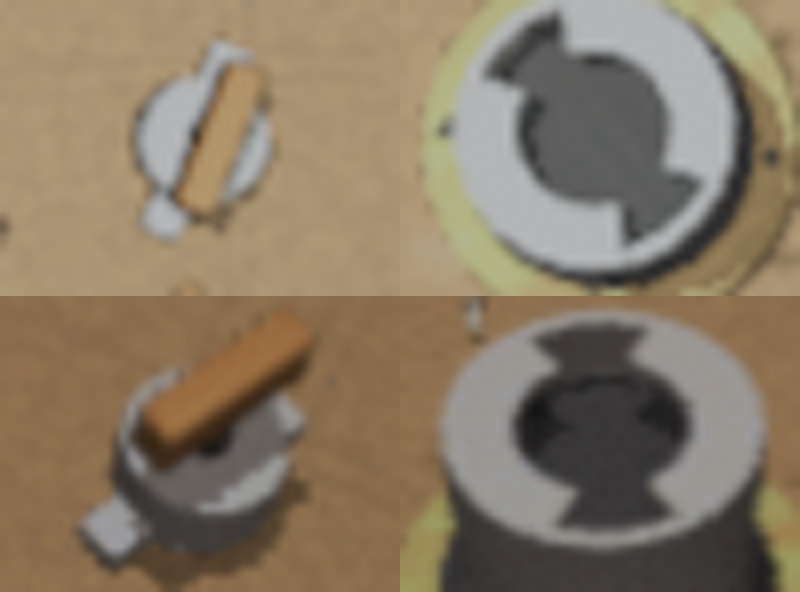

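```bash
cat > fit.py <<'E'
from h import *
from scipy.optimize import least_squares
def px(x0,y0,u,v): return np.array([x0+(u+.5)/8-.5,y0+(v+.5)/8-.5])
# cap: local points (x along bar,y,z), pixels
T=[((0,0,68),px(343,209,224,141)),((30,0,68),px(343,209,252,69)),((-30,0,68),px(343,209,196,212)),((0,0,28),px(343,209,203,141)),((40,0,10),px(343,209,231,46)),((-40,0,10),px(343,209,160,230))]
S=[((0,0,68),px(337,262,227,374-296)),((-30,0,68),px(337,262,151,422-296)),((30,0,68),px(337,262,302,324-296)),((-40,0,10),px(337,262,96,540-296))]
def res(q,obs,flat=True):
    c,s=np.cos(q[2]),np.sin(q[2]);r=[]
    for cam,O in obs:
        X=[(q[0]+c*a-s*b,q[1]+s*a+c*b,z) for (a,b,z),_ in O]
        r.append(proj(cam,X)-np.array([p for _,p in O]))
    return np.vstack(r).ravel()
for obs in([("top",T)],[("side",S)],[("top",T),("side",S)]):
    f=least_squares(res,[480,-295,0.0],args=(obs,));print("cap",f.x.round(1)[:2],np.degrees(f.x[2]).round(1),f.fun.round(1))
cap=f.x
# mouth
a=np.radians(26);L=[(46*np.cos(g),46*np.sin(g),100) for g in(a,-a,np.pi+a,np.pi-a)]
# order: slot+ left(ccw), right, slot- 
T=list(zip([(*p[:2],100) for p in L],[px(232,185,u,v) for u,v in((487,75),(557,12),(628,245),(700,182))]))
T=[(l,p-np.array([50,0])) for l,p in T]+[((0,0,100),px(232,185,194,132))]*2
S=[(l,px(233,166,u,v)) for l,(u,v) in zip([L[0],L[1],L[2],L[3]],((135,340-296),(248,332-296),(275,516-296),(160,524-296)))]
for obs in([("top",T)],[("side",S)],[("top",T),("side",S)]):
    f=least_squares(res,[560,40,0.5],args=(obs,));print("mouth",f.x.round(1)[:2],np.degrees(f.x[2]).round(1),f.fun.round(1))
m=f.x
def ov(im,cam,q,loops):
    c,s=np.cos(q[2]),np.sin(q[2])
    for l in loops:
        p=proj(cam,[(q[0]+c*a-s*b,q[1]+s*a+c*b,z) for a,b,z in l]);p=(p+.5)*8-.5
        cv2.polylines(im,[np.round(p).astype(int)],True,(0,0,255),1)
circ=lambda r,z:[(r*np.cos(g),r*np.sin(g),z) for g in np.linspace(0,6.28,40)]
box=lambda x,y,z:[(x,y,z),(-x,y,z),(-x,-y,z),(x,-y,z)]
out=[]
for cam,n in(("top","t0"),("side","s0")):
    im=cv2.resize(cv2.imread(f"pics/{n}.png"),None,fx=8,fy=8,interpolation=cv2.INTER_CUBIC)
    ov(im,cam,cap,[box(30,8,68),circ(25,28),box(40,8,10)]);ov(im,cam,m,[circ(52,100),circ(29,100),L])
    row=[]
    for q,z in((cap,30),(m,100)):
        u,v=(proj(cam,[(q[0],q[1],z)])[0]*8).astype(int);row.append(im[v-148:v+148,u-200:u+200])
    out.append(np.hstack(row))
cv2.imwrite("pics/ov.png",np.vstack(out))
E
python3 fit.py
```

```text
cap [ 481.9 -298.2] -23.1 [-0.2 -0.3 -0.1 -0.5 -0.3  0.1  0.2 -0.1  0.3  0.1 -0.   0.7]
cap [ 479.5 -300.1] -24.5 [ 0.2 -0.2 -0.1  0.4  0.3 -0.3 -0.4  0.1]
cap [ 480.8 -299.1] -23.3 [ 0.1  0.1  0.3 -0.2  0.   0.4  0.5  0.2  0.7  0.4  0.2  1.   0.  -0.8
 -0.1 -0.1 -0.  -1.1 -0.3 -0.2]
mouth [564.5  43.8] 38.6 [-0.8  0.6  0.8 -0.2  9.8 -8.2 -9.6  8.4 -0.1 -0.3 -0.1 -0.3]
mouth [563.1  40.9] 38.1 [-0.5 -0.   0.6 -0.3  0.8 -0.1 -0.8  0.3]
mouth [564.2  42.7] 38.4 [-0.4  0.6  1.3 -0.2 10.1 -8.  -9.3  8.6  0.3 -0.2  0.3 -0.2 -0.9 -0.5
  0.2 -0.8  0.5 -0.7 -1.1 -0.2]
```

View pics/ov.png

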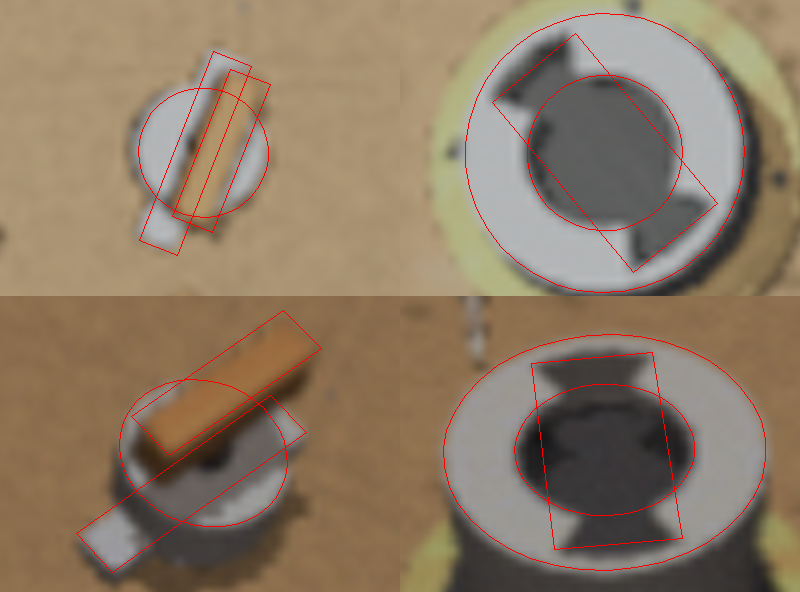

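```bash
cat >> h.py <<'E'
from scipy.spatial.transform import Rotation as Ro
def rel(X,psi):
    s=ctrl.sense();w,x,y,z=s["ee_rot"];R=Ro.from_quat([x,y,z,w]).as_matrix()
    h=np.degrees(np.arctan2(R[1,0],R[0,0]))
    d=R.T@(np.array(X)-s["eef_pos"]); turn=-((psi-h+180)%360-180)
    print("t",s["time_s"],"pos",np.round(s["eef_pos"],1),"hdg",h.round(2),"tilt z",R[:,2].round(3),"q",np.round(s["joints"],2),"F",np.round(s["force"],1),"M",np.round(s["wrist_torque"],2),"w",s["grip_width"])
    print("tool shift",d.round(1),"tool-z turn",turn.round(1))
E
python3 -c "
from h import *
rel([481,-299,231],66.7);rel([481,-299,231],-113.3)"
```

```text
t 0.4 pos [192.7 488.3 231.2] hdg 68.47 tilt z [-0. -0. -1.] q [ 0.97  0.31  1.5   0.    1.33 -0.22] F [0.3 0.2 0.1] M [0.01 0.01 0.02] w 0.9977473004079306
tool shift [-6.265e+02  5.572e+02  3.000e-01] tool-z turn 1.8
t 0.4 pos [192.7 488.3 231.2] hdg 68.47 tilt z [-0. -0. -1.] q [ 0.97  0.31  1.5   0.    1.33 -0.22] F [0.3 0.2 0.1] M [0.01 0.01 0.02] w 0.9977473004079306
tool shift [-6.265e+02  5.572e+02  3.000e-01] tool-z turn -178.2
```

Request:
play_rows([
  [[-14,12,0],[0,0,0]],
  [[-28,25,0],[0,0,0]],
  [[-28,25,0],[0,0,0]],
  [[-28,25,0],[0,0,0]],
  [[-28,25,0],[0,0,0]],
  [[-28,25,0],[0,0,0]],
  [[-28,25,0],[0,0,0]],
  [[-28,25,0],[0,0,0]],
  [[-28,25,0],[0,0,0]],
  [[-28,25,0],[0,0,0]],
  [[-28,25,0],[0,0,0]],
  [[-28,25,0],[0,0,0]],
  [[-28,25,0],[0,0,0]],
  [[-28,25,0],[0,0,0]],
  [[-28,25,0],[0,0,0]],
  [[-28,25,0],[0,0,0]],
  [[-28,25,0],[0,0,0]],
  [[-28,25,0],[0,0,0]],
  [[-28,25,0],[0,0,0]],
  [[-14,12,0],[0,0,0]],
], fingers=50)

```text
time_s: 2.07
eef_pos: [439.0, -184.0, 231.0]
ee_rot: [0.0, 0.827, 0.562, -0.0]
force: [1.3, 0.0, -0.3]
grip_width: 0.586
```

```bash
python3 -c "
from h import *
rel([481,-299,100],66.7)"
```

```text
t 2.0667 pos [ 439. -184.  231.] hdg 68.33 tilt z [ 0.    -0.001 -1.   ] q [-0.64  0.2   1.64 -0.    1.3  -1.84] F [ 1.3  0.  -0.3] M [0.06 0.05 0.01] w 0.5863539935601837
tool shift [-91.3  81.4 131.1] tool-z turn 1.6
```

Request:
play_rows([
  [[-22,20,10],[0,0,1.6]],
  [[-23,20,26],[0,0,0]],
  [[-23,20,30],[0,0,0]],
  [[-23,21,30],[0,0,0]],
  [[0,0,25],[0,0,0]],
  [[0,0,10],[0,0,0]],
  [[0,0,0],[0,0,0]],
  [[0,0,0],[0,0,0]],
  [[0,0,0],[0,0,0]],
])

```text
time_s: 2.82
eef_pos: [478.0, -293.8, 104.2]
ee_rot: [0.001, 0.834, 0.551, 0.0]
force: [-0.2, -0.1, 0.3]
grip_width: 0.587
```

```bash
python3 - <<'E'
from h import *
rel([481,-299,37],66.7)
o=[]
for c in("top","side"):
    im=cv2.cvtColor(ctrl.capture(c),cv2.COLOR_RGB2BGR)
    u,v=proj(c,[(481,-299,60)])[0].astype(int);o.append(cv2.resize(im[v-30:v+30,u-40:u+40],(400,300),interpolation=cv2.INTER_CUBIC))
cv2.imwrite("pics/g1.png",np.hstack(o))
E
```

```text
t 2.8167 pos [ 478.  -293.8  104.2] hdg 66.91 tilt z [ 0.002 -0.002 -1.   ] q [-0.76  0.52  1.55  0.    1.07 -1.93] F [-0.2 -0.1  0.3] M [ 0.01 -0.    0.04] w 0.5872938505014382
tool shift [-3.5  4.6 67.2] tool-z turn 0.2
```

View pics/g1.png

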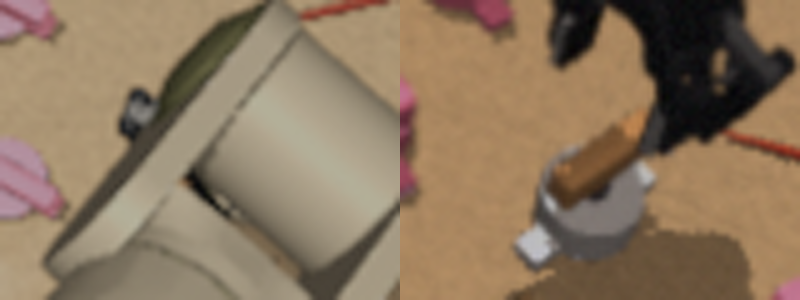

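The top view is blocked by the arm, but the side view shows the bar between the two open fingers. I'll shift the last few mm and descend.

Request:
play_rows([
  [[-3,4,4],[0,0,0.2]],
  [[-0.5,0.6,15],[0,0,0]],
  [[0,0,16],[0,0,0]],
  [[0,0,16],[0,0,0]],
  [[0,0,12],[0,0,0]],
  [[0,0,4],[0,0,0]],
  [[0,0,0],[0,0,0]],
])

```text
time_s: 3.5
eef_pos: [480.0, -298.7, 34.6]
ee_rot: [-0.001, 0.835, 0.55, -0.0]
force: [-0.2, -0.0, 0.6]
grip_width: 0.584
```

```bash
python3 -c "
from h import *
rel([481,-299,37],66.7)"
```

```text
t 3.5 pos [ 480.  -298.7   34.6] hdg 66.67 tilt z [-0.001  0.001 -1.   ] q [-0.76  0.63  1.58  0.    0.94 -1.93] F [-0.2 -0.   0.6] M [-0.04  0.01  0.01] w 0.583696851493519
tool shift [ 0.2  1.  -2.4] tool-z turn -0.0
```

Now grip.

Request:
play_rows([
  [[0,1,-2],[0,0,0]],
  [[0,0,0],[0,0,0]],
  [[0,0,0],[0,0,0]],
  [[0,0,0],[0,0,0]],
  [[0,0,0],[0,0,0]],
  [[0,0,0],[0,0,0]],
  [[0,0,0],[0,0,0]],
  [[0,0,0],[0,0,0]],
  [[0,0,0],[0,0,0]],
  [[0,0,0],[0,0,0]],
], fingers=5, squeeze=70)

```text
time_s: 4.33
eef_pos: [481.6, -299.7, 38.2]
ee_rot: [0.001, 0.835, 0.55, 0.0]
force: [1.5, 1.8, 6.4]
grip_width: 0.172
```

Request:
play_rows([
  [[0,0,-5],[0,0,0]],
  [[0,0,-20],[0,0,0]],
  [[0,0,-30],[0,0,0]],
  [[0,0,-35],[0,0,0]],
  [[0,0,-35],[0,0,0]],
  [[0,0,-35],[0,0,0]],
  [[0,0,-15],[0,0,0]],
  [[0,0,0],[0,0,0]],
])

```text
time_s: 5.0
eef_pos: [481.9, -300.1, 216.2]
ee_rot: [0.003, 0.835, 0.55, 0.001]
force: [-0.1, -0.5, -1.8]
grip_width: 0.176
```

```bash
python3 -c "
from h import *
rel([563.8,42.3,200],128.4)"
```

```text
t 5.0 pos [ 481.9 -300.1  216.2] hdg 66.67 tilt z [ 0.005 -0.005 -1.   ] q [-0.76  0.41  1.39 -0.    1.33 -1.93] F [-0.1 -0.5 -1.8] M [-0.06 -0.01  0.02] w 0.1763910055979849
tool shift [346.9 -60.4  15. ] tool-z turn -61.7
```

Gripped and lifted: 15 mm opening, about 1.8 N of weight. Moving over the mouth and turning.

Request:
play_rows([
  [[15,-2.6,0],[0,0,0]],
  [[30,-5.2,0],[0,0,0]],
  [[30,-5.2,0],[0,0,0]],
  [[30,-5.2,0],[0,0,0]],
  [[30,-5.2,0],[0,0,0]],
  [[30,-5.2,0],[0,0,0]],
  [[30,-5.2,0],[0,0,0]],
  [[30,-5.2,0],[0,0,0]],
  [[30,-5.2,0],[0,0,0]],
  [[30,-5.2,0],[0,0,0]],
  [[30,-5.2,0],[0,0,0]],
  [[20,-3.6,0],[0,0,0]],
  [[12,-2.6,0],[0,0,0]],
])

```text
time_s: 6.08
eef_pos: [561.7, 46.4, 210.1]
ee_rot: [-0.001, 0.835, 0.551, -0.001]
force: [0.4, -0.6, -2.0]
grip_width: 0.172
```

Request:
play_rows([
  [[0,0,0],[0,0,-4]],
  [[0,0,0],[0,0,-6]],
  [[0,0,0],[0,0,-6]],
  [[0,0,0],[0,0,-6]],
  [[0,0,0],[0,0,-6]],
  [[0,0,0],[0,0,-6]],
  [[0,0,0],[0,0,-6]],
  [[0,0,0],[0,0,-6]],
  [[0,0,0],[0,0,-6]],
  [[0,0,0],[0,0,-6]],
  [[0,0,0],[0,0,-3.7]],
  [[0,0,0],[0,0,0]],
  [[0,0,0],[0,0,0]],
  [[0,0,0],[0,0,0]],
])

```text
time_s: 7.25
eef_pos: [562.3, 43.4, 211.5]
ee_rot: [-0.001, 0.436, 0.9, -0.0]
force: [0.2, -0.3, -1.8]
grip_width: 0.175
```

```bash
python3 -c "
from h import *
rel([563.8,42.3,145],128.4)"
```

```text
t 7.25 pos [562.3  43.4 211.5] hdg 128.24 tilt z [-0.001  0.    -1.   ] q [-0.13  0.41  1.41 -0.    1.32 -2.37] F [ 0.2 -0.3 -1.8] M [0.01 0.05 0.  ] w 0.17521617899027006
tool shift [-1.9  0.6 66.5] tool-z turn -0.2
```

Request:
play_rows([
  [[-1.9,0.6,5],[0,0,0]],
  [[0,0,18],[0,0,0]],
  [[0,0,20],[0,0,0]],
  [[0,0,16],[0,0,0]],
  [[0,0,6],[0,0,0]],
  [[0,0,0],[0,0,0]],
  [[0,0,0],[0,0,0]],
  [[0,0,0],[0,0,0]],
])

```text
time_s: 7.92
eef_pos: [564.9, 42.2, 148.2]
ee_rot: [0.001, 0.436, 0.9, 0.0]
force: [1.3, 0.3, -1.9]
grip_width: 0.176
```

```bash
python3 - <<'E'
from h import *
rel([563.8,42.3,114],128.4)
p=np.array(ctrl.sense()["eef_pos"]);zb=p[2]-38
th=np.radians(38.4);c,s=np.cos(th),np.sin(th)
W=lambda x,y,l:[(x+c*a-s*b,y+s*a+c*b,z) for a,b,z in l]
circ=lambda r,z:[(r*np.cos(g),r*np.sin(g),z) for g in np.linspace(0,6.28,40)]
box=lambda x,y,z:[(x,y,z),(-x,y,z),(-x,-y,z),(x,-y,z)]
o=[]
for cam in("side","top"):
    im=cv2.cvtColor(ctrl.capture(cam),cv2.COLOR_RGB2BGR)
    im=cv2.resize(im,None,fx=8,fy=8,interpolation=cv2.INTER_CUBIC);raw=im.copy()
    for l in(W(p[0],p[1],box(40,8,zb+10)),W(p[0],p[1],circ(25,zb+28)),W(563.8,42.3,circ(52,100))):
        cv2.polylines(im,[np.round((proj(cam,l)+.5)*8-.5).astype(int)],True,(0,0,255),1)
    u,v=(proj(cam,[(563.8,42.3,110)])[0]*8).astype(int)
    if cam=="side":o+=[raw[v-280:v+280,u-200:u+200],im[v-280:v+280,u-200:u+200]]
cv2.imwrite("pics/m1.png",np.hstack(o))
E
```

```text
t 7.9167 pos [564.9  42.2 148.2] hdg 128.35 tilt z [ 0.002 -0.    -1.   ] q [-0.13  0.48  1.49  0.    1.18 -2.37] F [ 1.3  0.3 -1.9] M [ 0.03 -0.03 -0.01] w 0.1759596575347507
tool shift [ 0.8 -0.8 34.2] tool-z turn -0.0
```

View pics/m1.png

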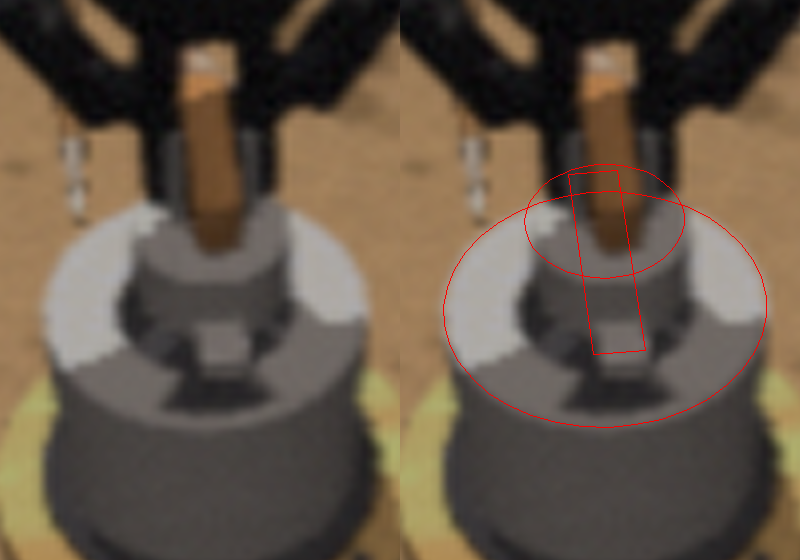

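The side view shows the near lug centred over the near slot. The cap sits about 1–2 mm right and low of the model, so I'm adding +0.9/+0.4 mm. Now lowering in stages.

Request:
play_rows([
  [[0.9,0.4,2],[0,0,0]],
  [[0,0,4],[0,0,0]],
  [[0,0,4],[0,0,0]],
  [[0,0,4],[0,0,0]],
  [[0,0,4],[0,0,0]],
  [[0,0,0],[0,0,0]],
  [[0,0,0],[0,0,0]],
])

```text
time_s: 8.6
eef_pos: [563.9, 43.2, 128.9]
ee_rot: [-0.0, 0.435, 0.9, -0.0]
force: [-0.3, 0.5, -1.3]
grip_width: 0.177
```

```bash
python3 -c "
from h import *
rel([564.7,43.2,114],128.4)"
```

```text
t 8.6 pos [563.9  43.2 128.9] hdg 128.37 tilt z [-0.001  0.    -1.   ] q [-0.13  0.5   1.51  0.    1.14 -2.37] F [-0.3  0.5 -1.3] M [-0.03  0.03  0.03] w 0.17737661689412623
tool shift [-0.5  0.6 14.9] tool-z turn -0.0
```

Request:
play_rows([
  [[0,0,3],[0,0,0]],
  [[0,0,3],[0,0,0]],
  [[0,0,3],[0,0,0]],
  [[0,0,2],[0,0,0]],
  [[0,0,2],[0,0,0]],
  [[0,0,0],[0,0,0]],
  [[0,0,0],[0,0,0]],
])

```text
time_s: 9.18
eef_pos: [564.0, 43.3, 116.1]
ee_rot: [-0.0, 0.435, 0.9, -0.0]
force: [-0.1, 0.5, -1.2]
grip_width: 0.177
```

```bash
python3 -c "
from h import *
rel([564.7,43.2,114],128.4)"
```

```text
t 9.1833 pos [564.   43.3 116.1] hdg 128.37 tilt z [-0.  0. -1.] q [-0.13  0.51  1.52 -0.    1.11 -2.37] F [-0.1  0.5 -1.2] M [-0.03 -0.04  0.04] w 0.1773497507468358
tool shift [-0.5  0.5  2.1] tool-z turn -0.0
```

Request:
play_rows([
  [[0,0,1],[0,0,0]],
  [[0,0,0.7],[0,0,0]],
  [[0,0,0],[0,0,0]],
  [[0,0,0],[0,0,0]],
])

```text
time_s: 9.52
eef_pos: [564.1, 43.2, 114.5]
ee_rot: [0.0, 0.435, 0.9, 0.0]
force: [-0.0, 0.5, -1.7]
grip_width: 0.178
```

Request:
play_rows([
  [[0,0,0],[0,0,2]],
  [[0,0,0],[0,0,4]],
  [[0,0,0],[0,0,4]],
  [[0,0,0],[0,0,4]],
  [[0,0,0],[0,0,4]],
  [[0,0,0],[0,0,4]],
  [[0,0,0],[0,0,4]],
  [[0,0,0],[0,0,4]],
  [[0,0,0],[0,0,0]],
  [[0,0,0],[0,0,0]],
])

```text
time_s: 10.35
eef_pos: [564.1, 43.2, 114.5]
ee_rot: [0.0, 0.653, 0.757, 0.0]
force: [0.2, 0.6, -1.9]
grip_width: 0.181
```

```bash
python3 -c "
from h import *
rel([564,43.3,114],68.4)"
```

```text
t 10.35 pos [564.1  43.2 114.5] hdg 98.49 tilt z [ 0. -0. -1.] q [-0.13  0.51  1.52 -0.    1.1  -1.85] F [ 0.2  0.6 -1.9] M [-0.    0.03  0.03] w 0.18121068957429243
tool shift [ 0.1 -0.1  0.5] tool-z turn 30.1
```

Turning freely. I'll continue to near the stop, watching the moment.

Request:
play_rows([
  [[0,0,0],[0,0,4]],
  [[0,0,0],[0,0,4]],
  [[0,0,0],[0,0,4]],
  [[0,0,0],[0,0,4]],
  [[0,0,0],[0,0,4]],
  [[0,0,0],[0,0,3]],
  [[0,0,0],[0,0,2]],
  [[0,0,0],[0,0,2]],
  [[0,0,0],[0,0,0]],
  [[0,0,0],[0,0,0]],
])

```text
time_s: 11.18
eef_pos: [564.1, 43.2, 114.5]
ee_rot: [0.0, 0.812, 0.584, -0.0]
force: [0.4, 0.5, -1.8]
grip_width: 0.173
```

```bash
python3 -c "
from h import *
rel([564,43.3,114],68.4)"
```

```text
t 11.1833 pos [564.1  43.2 114.5] hdg 71.51 tilt z [-0. -0. -1.] q [-0.13  0.51  1.52 -0.    1.1  -1.38] F [ 0.4  0.5 -1.8] M [-0.04 -0.02  0.02] w 0.17315992660581891
tool shift [ 0.1 -0.1  0.5] tool-z turn 3.1
```

Request:
play_rows([
  [[0,0,0],[0,0,1]],
  [[0,0,0],[0,0,1]],
  [[0,0,0],[0,0,1]],
  [[0,0,0],[0,0,1]],
  [[0,0,0],[0,0,0]],
  [[0,0,0],[0,0,0]],
])

```text
time_s: 11.68
eef_pos: [564.1, 43.3, 114.5]
ee_rot: [0.0, 0.832, 0.555, -0.0]
force: [-0.2, -0.1, -1.2]
grip_width: 0.175
```

```bash
python3 -c "
from h import *
rel([564,43.3,114],68.4)"
```

```text
t 11.6833 pos [564.1  43.3 114.5] hdg 67.41 tilt z [ 0. -0. -1.] q [-0.13  0.51  1.52 -0.    1.1  -1.31] F [-0.2 -0.1 -1.2] M [0.05 0.   0.4 ] w 0.17542752119738686
tool shift [-0.  -0.1  0.5] tool-z turn -1.0
```

A 0.4 N m moment has appeared, so the lugs are reaching the stop. Pressing a little further.

Request:
play_rows([
  [[0,0,0],[0,0,1]],
  [[0,0,0],[0,0,1]],
  [[0,0,0.5],[0,0,0]],
  [[0,0,0],[0,0,0]],
  [[0,0,0],[0,0,0]],
])

```text
time_s: 12.1
eef_pos: [564.1, 43.3, 114.5]
ee_rot: [0.0, 0.841, 0.541, 0.0]
force: [-3.1, 0.8, 6.0]
grip_width: 0.175
```

```bash
python3 -c "
from h import *
rel([564,43.3,114],68.4)"
```

```text
t 12.1 pos [564.1  43.3 114.5] hdg 65.45 tilt z [ 0. -0. -1.] q [-0.13  0.51  1.52 -0.    1.1  -1.27] F [-3.1  0.8  6. ] M [0.14 0.47 1.79] w 0.17531607838014795
tool shift [-0.  -0.1  0.5] tool-z turn -3.0
```

The moment is now 1.8 N m and the floor pushes up with 6 N, so the cap is at the stop and seated. Easing the preload slightly, opening and retreating.

Request:
play_rows([
  [[0,0,0],[0,0,-1]],
  [[0,0,0],[0,0,0]],
])

```text
time_s: 12.27
eef_pos: [564.1, 43.3, 114.4]
ee_rot: [0.0, 0.837, 0.548, 0.0]
force: [-3.4, 1.1, 5.9]
grip_width: 0.177
```

Request:
play_rows([
  [[0,0,0],[0,0,0]],
  [[0,0,0],[0,0,0]],
  [[0,0,0],[0,0,0]],
  [[0,0,0],[0,0,0]],
  [[0,0,0],[0,0,0]],
  [[0,0,0],[0,0,0]],
], fingers=45)

```text
time_s: 12.77
eef_pos: [564.0, 43.2, 113.9]
ee_rot: [-0.0, 0.837, 0.547, -0.0]
force: [-0.1, -0.6, 0.8]
grip_width: 0.525
```

Request:
play_rows([
  [[0,0,-5],[0,0,0]],
  [[0,0,-15],[0,0,0]],
  [[0,0,-25],[0,0,0]],
  [[0,0,-30],[0,0,0]],
  [[0,0,-20],[0,0,0]],
  [[15,10,0],[0,0,0]],
  [[30,20,0],[0,0,0]],
  [[30,20,0],[0,0,0]],
  [[30,20,0],[0,0,0]],
  [[30,20,0],[0,0,0]],
  [[30,20,0],[0,0,0]],
  [[15,10,0],[0,0,0]],
  [[0,0,0],[0,0,0]],
])

```text
time_s: 13.85
eef_pos: [745.5, 160.6, 206.6]
ee_rot: [-0.001, 0.836, 0.548, -0.001]
force: [-0.3, 0.1, -1.1]
grip_width: 0.526
```

```bash
python3 - <<'E'
from h import *
rel([564,43,114],68.4)
th=np.radians(38.4-60);c,s=np.cos(th),np.sin(th)
box=[(30,8),(-30,8),(-30,-8),(30,-8)]
o=[]
for cam in("side","top"):
    im=cv2.resize(cv2.cvtColor(ctrl.capture(cam),cv2.COLOR_RGB2BGR),None,fx=8,fy=8,interpolation=cv2.INTER_CUBIC)
    p=proj(cam,[(564+c*a-s*b,42.7+s*a+c*b,144) for a,b in box])
    cv2.polylines(im,[np.round((p+.5)*8-.5).astype(int)],True,(0,0,255),1)
    u,v=(proj(cam,[(564,43,110)])[0]*8).astype(int);o.append(im[v-240:v+240,u-200:u+200])
cv2.imwrite("pics/f1.png",np.hstack(o))
E
```

```text
t 13.85 pos [745.5 160.6 206.6] hdg 66.47 tilt z [-0.001  0.    -1.   ] q [ 0.06  0.94  0.53  0.    1.68 -1.1 ] F [-0.3  0.1 -1.1] M [-0.01 -0.   -0.06] w 0.5259049862391616
tool shift [-180.3 -119.3   92.8] tool-z turn -1.9
```

View pics/f1.png

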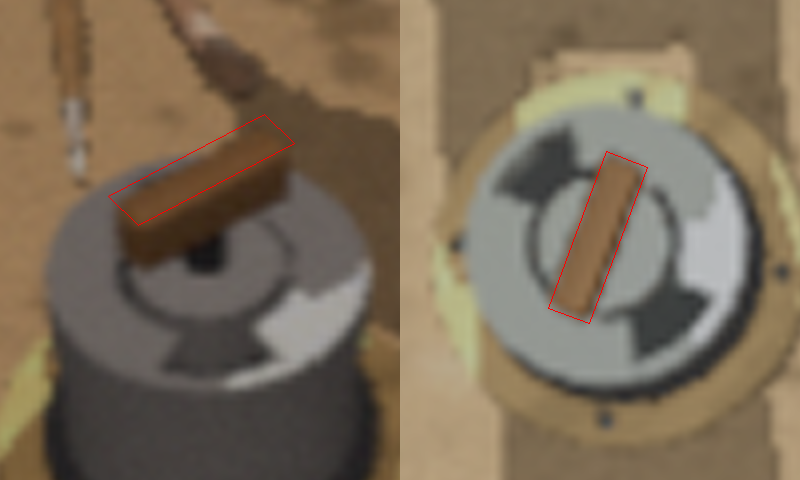

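From above, the bar lies right on the expected 60° outline. In the side view it sits slightly below its outline, so I'll check the height.

```bash
python3 - <<'E'
from h import *
th=np.radians(38.4-60);c,s=np.cos(th),np.sin(th)
bx=lambda z:[(a,b,z) for a,b in[(30,8),(-30,8),(-30,-8),(30,-8)]]
circ=lambda r,z:[(r*np.cos(g),r*np.sin(g),z) for g in np.linspace(0,6.28,60)]
im=cv2.resize(cv2.cvtColor(ctrl.capture("side"),cv2.COLOR_RGB2BGR),None,fx=8,fy=8,interpolation=cv2.INTER_CUBIC);raw=im.copy()
for l,k in((bx(144),(0,0,255)),(bx(120),(0,0,255)),(circ(25,104),(0,255,0)),(circ(29,100),(255,0,0)),(circ(52,100),(255,0,0))):
    p=proj("side",[(563.1+c*a-s*b,40.9+s*a+c*b,z) for a,b,z in l])
    cv2.polylines(im,[np.round((p+.5)*8-.5).astype(int)],True,k,1)
u,v=(proj("side",[(564,43,110)])[0]*8).astype(int)
im,raw=[cv2.convertScaleAbs(q[v-240:v+200,u-200:u+200],alpha=1.6) for q in(im,raw)]
cv2.imwrite("pics/f2.png",np.hstack([raw,im]))
E
```

```text
(no output)
```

View pics/f2.png

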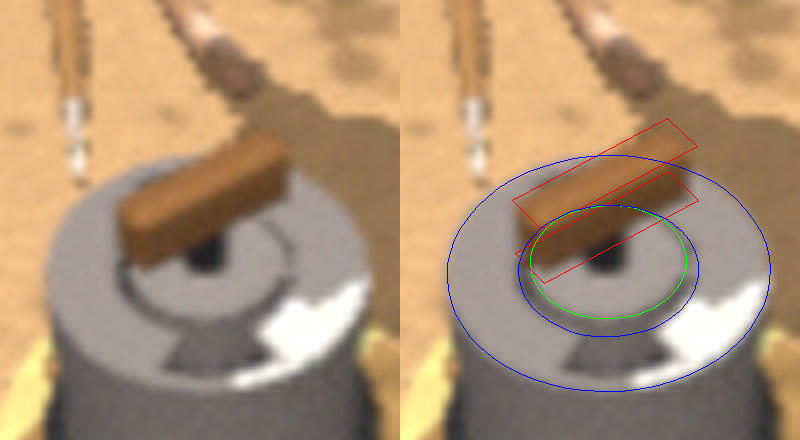

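The plug rim matches the seated height (104 mm outline), and the bar lies between its top and bottom outlines, so the cap is seated. Handing in.

```bash
python3 -c "
from rig import ctrl
print(ctrl.finish_job(), ctrl.sense()['time_s'])"
```

```text
the job is handed in; nothing more can be done
the job is handed in; nothing more can be done
```

I closed the extruder with the bayonet cap and handed the job in about 14 s into the 43 s limit. I lowered the lugs through the slots without contact and twisted clockwise to the stop. I then let go and moved the arm clear. I did not move the plain plug or the pink look-alikes.

- **Stop reached:** the turning moment rose to 1.8 N m about 60° from the slots, and the floor pushed up with about 6 N.
- **Position:** after release, the top picture shows the bar on the expected 60° outline with the slots clear. The plug rim matches the seated height in the side picture.
- **Disagreements:** the two cameras differed by 1–3 mm. In the last side picture the bar's top edge looked a few mm below its outline, which I put down to rounded edges and blur.

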